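# Stack the tube heads on the bench mixer

## Robot

A 6-joint arm with a two-finger parallel gripper is mounted at the origin on the work surface. World frame = base frame: x ahead of the robot, y to its left, z up, the work surface at z = 0. Lengths are in m, angles in rad, forces in N, time in s.
With the tool pointing down it reaches from about 0.275 to 0.75 m from the base axis. Payload 10.2 kg.
Tool frame: the origin (TCP) lies between the finger pads; the fingertips stand 22 mm ahead of it and the grasp point (between the pads) lies 3 mm ahead of it; z points along the fingers, y is the line along which they close (so a half turn about z gives the same grasp; the last joint's range is limited). The gripper opens to 85 mm and grips with 20 to 120 N. Pads are 22 mm wide; open, the fingers measure 114 mm over their backs; the gripper's body (76 mm by 85 mm) begins 54 mm behind the grasp point. The pads swing forward as they close: fully open they stand 13 mm farther back than shut.
Start: joints at [1.077, 0.313, 1.498, -0, 1.331, -0.223], TCP at [0.14, 0.506, 0.253] pointing down, gripper open.
Joint ranges: [-2.94, 2.94], [-0.97, 2.17], [0.19, 2.56], [-1.23, 4.37], [0.02, 3.11], [-2.88, 2.88]. Speed limits (rad/s): [2.39, 2.39, 3.01, 3.14, 3.14, 3.14].

## Interface

Orientations are given as a unit quaternion [w, x, y, z].
In Python, from plant import manip, cams, finish_job gives the robot as it stands. The module is installed in compiled form; this text tells all that it offers.
- The arm moves only by the tool apply_moves, never from a script. Its argument "steps" is a list of rows, each an object of numbers: "claw": the opening in per cent of the stroke, from 0 (shut) to 100 (fully open); "dx", "dy", "dz": the shift along the tool's x, y, z in mm; "spin": the turn about the tool's z in rad. In form: [{"claw": .., "dx": .., "dy": .., "dz": .., "spin": ..}, ...]. A call has 1 to 8 rows; each row shifts and turns the commanded pose from where the row before left it, along the tool's axes as they then stand; what a row does not reach is not made up. A row lasts 1/8 s, in which the tool goes at most 62.5 mm and 10.7 degrees, less where a joint would pass 70% of its speed; a pose out of reach is approached as far as the arm can. A call is refused whole if a number of a shift passes 62.5 or a number of a turn 0.188, either way. A call with a gripper value outside its range is refused whole. The fingers move at their own pace and stop on an object; "squeeze" is the grip in N (left out, the last holds). Time passes only in rows, so rows that do not move let the fingers close. It gives the time, the measured TCP pose, the force, the opening and the grip force at its end, in the units of the state.
- manip.get_obs(): the state, without advancing time (a new reading comes with each control period).
- cams.get_image(name): name is "scene" or "top"; returns a dict with "img" (480x640x3 uint8, red, green, blue), "intrinsics" (3x3 intrinsics, pixels), "R" (3x3) and "t" (3): a world point X has camera coordinates R X + t. Camera axes: x right, y down, z forward; pixel columns grow to the right and rows downward; lengths in m; the calibration is good to about 2 mm. A picture is of the moment at which its call begins. There is no depth.
- finish_job(): hands the job in; it is judged then, once.
The state is a dict: "t": time; "joints": joint angles; "dq": joint speeds; "effort": joint torques, N m; "ee_pos": TCP position; "orientation": TCP orientation; "ft_force": force on the tool from outside, world axes, zero at the start; "ft_torque": the same for the moment, N m; "width": finger opening in m; "grip_force": force on a finger pad.
Only numpy, scipy, OpenCV 4.12 (cv2) and the standard library are available. Lean on these libraries where they do the work, as an engineer would, in place of code of your own. Each camera call takes 0.05 s, during which the arm holds its last target. There are 200 camera calls.

## Task

Build up the tube carousel on the white mixer, one part at a time, every part flange down: first the large green tube head on the mixer's steel spigot, then the blue head on the green one, the yellow head on the blue one, and the red end cap on the very top. Each must drop fully home over the spigot beneath it and sit flush and level before the next goes on. Leave the amber jar and the orange tube rack standing where they are.

Things in the scene. Friction and masses are not known exactly. Their poses are not given: they have to be found in the camera images.
- green_mid (a point): Large green tube head, loose, flange down. Flange 96 mm across, 8 mm thick with black holes; hub 36 mm across, from 8 to 34 mm above the underside (grip it from above). Underside: central recess 23 mm wide, 13 mm deep. On top a steel spigot, 20 mm wide, 11 high, 12 at the tip, for the next part's recess. Seated, its underside is flush on the drive plate. This point: on the axis, 21 mm above the underside; z up.
- blue_mid (a point): Medium blue tube head, loose, flange down. Flange 80 mm across, 8 mm thick with black holes; hub 36 mm across, from 8 to 34 mm above the underside (grip it from above). Underside: central recess 23 mm wide, 13 mm deep. On top a steel spigot, 20 mm wide, 11 high, 12 at the tip, for the next part's recess. Seated, this point is 34 mm above that of the part below. This point: on the axis, 21 mm above the underside; z up.
- yellow_mid (a point): Small yellow tube head, loose, flange down. Flange 64 mm across, 8 mm thick with black holes; hub 36 mm across, from 8 to 34 mm above the underside (grip it from above). Underside: central recess 23 mm wide, 13 mm deep. On top a steel spigot, 20 mm wide, 11 high, 12 at the tip, for the next part's recess. Seated, this point is 34 mm above that of the part below. This point: on the axis, 21 mm above the underside; z up.
- cap_mid (a point): Red end cap, loose, flange down. Flange 50 mm across, 8 mm thick; hub 36 mm across, from 8 to 34 mm above the underside (grip it from above). Underside: central recess 23 mm wide, 13 mm deep. Plain top, no spigot. Seated, this point is 34 mm above that of the part below. This point: on the axis, 21 mm above the underside; z up.
- seat (a point): Mixer: fixed white block 120 x 120 x 55 mm high, blue front panel, black knob; on top a dark round drive plate 60 mm across, 10 mm thick, and on it a steel spigot 20 mm wide, 11 mm high, 12 mm at the tip. Does not turn. This point: on the spigot's axis, level with the plate's upper face (65 mm above the table); x points away from the panel, z up.
- balance: Bystander, fixed: grey laboratory balance 130 x 120 mm, 54 mm high, with a flat steel pan 90 mm across and a small green display. Not used. Origin: centre of its underside.
- jar: Bystander, loose: small amber jar with a white lid, 44 mm across, 55 mm high. Origin: centre of its underside, z up.
- rack: Bystander, loose: orange rack 70 x 120 mm full of small capped tubes, 64 mm high. Origin: centre of its underside, z up.

How it is judged:
By the outcome, as a careful person would: the job done as asked, in the order asked, and still so for the second after the job is handed in, with the robot touching nothing.
It also fails if it takes over 106 s, if anything falls off the work surface, if the arm or the gripper's body presses on something with over 40 N, if the wrist force passes 120 N, or if a joint passes its speed limit or range.

## Working session

There is one attempt and no reset: what is moved stays moved. The work goes in short steps, Python scripts to look and compute and a tool call to move; the robot and the scene stay as the last step left them, time stands still between calls to the robot, and variables do not carry over. Pictures are saved under pics/ and viewed, at most 14 in all, crops included, and the job is handed in when it is done.

Besides the shell and the picture viewer there is one more tool, called after "Call:" as name([rows], argument=value, ...), one row to a line, values as JSON. apply_moves: Moves the arm, as the interface text tells. Its arguments: {"type":"object","properties":{"steps":{"type":"array"},"squeeze":{"type":"number"}},"required":["steps"]}

```bash
mkdir -p pics; python3 - <<'E'
from plant import manip,cams
import cv2,numpy as np,pickle
for n in("scene","top"):
    d=cams.get_image(n); cv2.imwrite(f"pics/{n}0.png",d["img"][:,:,::-1]); pickle.dump(d,open(f"{n}0.pkl","wb"))
    print(n,d["intrinsics"].tolist(),np.round(d["R"],4).tolist(),d["t"], -d["R"].T@d["t"])
o=manip.get_obs();print(o)
E
```

```text
scene [[616.5878356853098, 0.0, 319.26721517187946], [0.0, 616.5878356853098, 251.54347481279734], [0.0, 0.0, 1.0]] [[0.8039, 0.5947, -0.0112], [0.3417, -0.4772, -0.8096], [-0.4868, 0.647, -0.5869]] [-0.4794826  -0.14919354  1.22131892] [ 1.03100126 -0.5762374   0.59056672]
top [[496.14235149946364, 0.0, 319.80228199300166], [0.0, 496.14235149946364, 234.3080481042187], [0.0, 0.0, 1.0]] [[0.0403, -0.9992, -0.0022], [-0.9789, -0.039, -0.2008], [0.2006, 0.0103, -0.9796]] [-0.0106695   0.59378173  0.72161248] [0.43692064 0.00510736 0.82612918]
{'t': 0.1, 'joints': array([ 1.07657246e+00,  3.13408158e-01,  1.49838018e+00,  4.06953583e-06,
        1.33098389e+00, -2.23383065e-01]), 'dq': array([ 0.00183935,  0.00059275, -0.00206863,  0.00063837,  0.00239316,
       -0.00122969]), 'effort': array([ 2.37209650e-03, -4.12897003e+01, -2.60141999e+01, -1.81424957e-04,
        3.06604386e-03, -1.08574773e-05]), 'ee_pos': array([0.14036087, 0.50567419, 0.25277788]), 'orientation': array([-2.08957061e-04,  1.35007330e-01,  9.90844424e-01, -5.51535375e-04]), 'ft_force': array([ 0.27372623, -0.28777617, -0.42105769]), 'ft_torque': array([ 0.00802719, -0.0383055 ,  0.01774167]), 'grip_force': 0.0, 'width': 0.08530674683668574}
```

View pics/scene0.png

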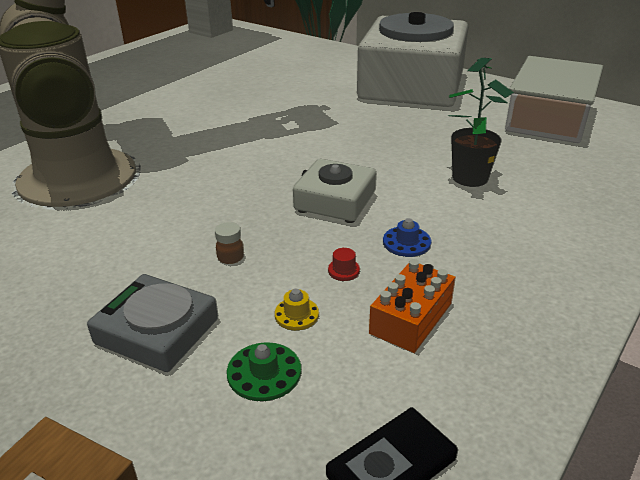

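View pics/top0.png

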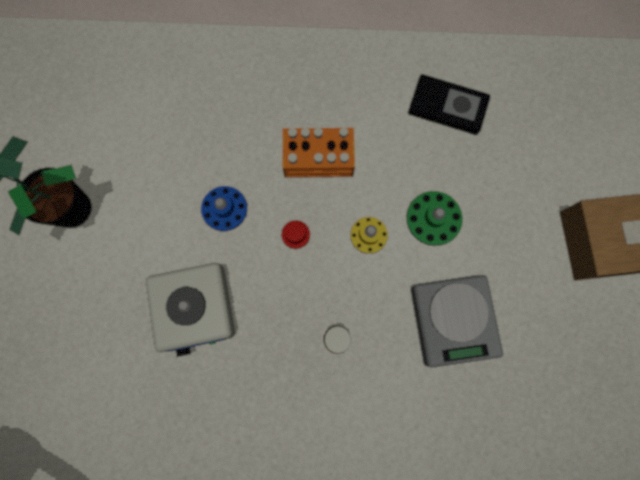

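```bash
cat > vis.py <<'E'
import cv2,numpy as np
from scipy.optimize import least_squares
FR={'green':.048,'blue':.040,'yellow':.032,'red':.025}
HU={'green':(45,75),'blue':(105,125),'yellow':(20,34),'red':(0,6)}
def cyl(r,z0,z1,n=90):
    a=np.linspace(0,2*np.pi,n,endpoint=False)
    return np.vstack([np.c_[r*np.cos(a),r*np.sin(a),0*a+z] for z in(z0,z1)])
def proj(d,X):
    c=X@d["R"].T+d["t"]; p=c@d["intrinsics"].T; return p[:,:2]/p[:,2:]
def hc(P):
    h=cv2.convexHull(np.asarray(P,np.float32)); m=cv2.moments(h)
    return np.array([m['m10'],m['m01']])/m['m00'],m['m00'],h
def solve(d,pts,c,x0=(.45,0)):
    return least_squares(lambda q:hc(proj(d,pts+[q[0],q[1],0]))[0]-c,x0,diff_step=1e-3,x_scale=.1).x
def model(k,z=0):
    return np.vstack([cyl(FR[k],z,z+.008),cyl(.018,z+.008,z+.034)])
def mask(img,k,roi):
    h=cv2.cvtColor(img,cv2.COLOR_RGB2HSV); lo,hi=HU[k]
    m=cv2.inRange(h,(lo,110,50),(hi,255,255)); r=np.zeros_like(m); r[roi[1]:roi[3],roi[0]:roi[2]]=255
    return m&r
def edgepts(m):
    n,l,s,_=cv2.connectedComponentsWithStats(m); i=1+np.argmax(s[1:,4]); m=(l==i)
    y,x=np.nonzero(m); P=np.vstack([np.c_[x+a,y+b] for a in(-.5,.5) for b in(-.5,.5)]); return P
E
python3 - <<'E'
from vis import *
import pickle
D={n:pickle.load(open(n+"0.pkl","rb")) for n in("top","scene")}
R={'top':dict(green=(400,180,470,255),blue=(190,175,255,240),yellow=(340,205,395,260),red=(270,210,320,255)),
 'scene':dict(green=(215,325,310,405),blue=(375,205,440,262),yellow=(265,275,325,335),red=(320,240,366,285))}
for n in D:
  for k in FR:
    c,A,_=hc(edgepts(mask(D[n]["img"],k,R[n][k]))); p=solve(D[n],model(k),c)
    print(n,k,np.round(c,1),np.round(p,4),"area ratio",round(A/hc(proj(D[n],model(k)+[*p,0]))[1],3))
for n,r in (("top",(155,275,220,335)),("scene",(312,155,360,192))):
    g=cv2.cvtColor(D[n]["img"],cv2.COLOR_RGB2GRAY)[r[1]:r[3],r[0]:r[2]]
    t,m=cv2.threshold(g,0,255,cv2.THRESH_OTSU+cv2.THRESH_BINARY_INV); c,A,_=hc(edgepts(m)); c=c+r[:2]
    M=cyl(.03,.055,.065)
    if n=="scene": M=M
    p=solve(D[n],M,c); print(n,"plate",t,c,np.round(p,4),A/hc(proj(D[n],M+[*p,0]))[1])
    a=cv2.resize(cv2.cvtColor(D[n]["img"][r[1]-25:r[3]+25,r[0]-30:r[2]+30],cv2.COLOR_RGB2BGR),None,fx=6,fy=6,interpolation=cv2.INTER_CUBIC)
    cv2.imwrite(f"pics/plate_{n}.png",a[:600,:800])
E
```

```text
top green [434.2 217.9] [ 0.6418 -0.1794] area ratio 0.912
top blue [223.8 208.2] [0.6444 0.1795] area ratio 0.919
top yellow [368.6 234.6] [ 0.608  -0.0686] area ratio 0.936
top red [295.4 234.2] [0.6038 0.0549] area ratio 0.921
scene green [263.1 370.9] [ 0.6395 -0.179 ] area ratio 0.948
scene blue [406.6 239.1] [0.643  0.1799] area ratio 0.99
scene yellow [296.2 310.5] [ 0.6063 -0.0682] area ratio 0.995
scene red [343.5 264.6] [0.6027 0.055 ] area ratio 0.97
top plate 94.0 [185.52526424 305.60299046] [0.4744 0.214 ] 1.0061364094768166
scene plate 107.0 [335.05449735 173.91719577] [0.4737 0.2141] 1.043006295393926
```

View pics/plate_scene.png

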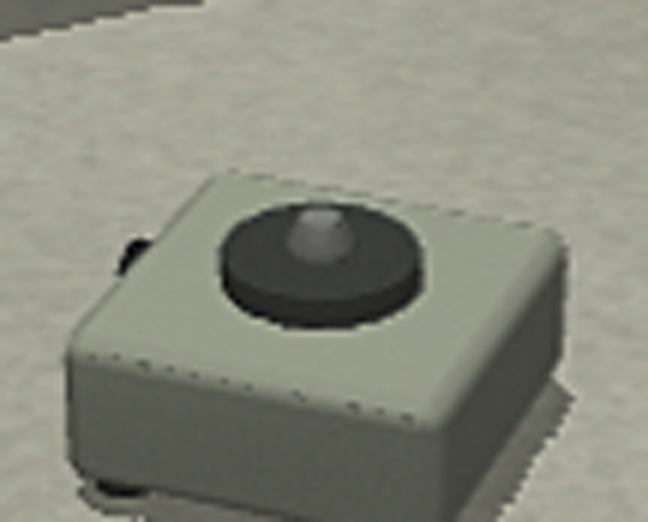

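View pics/plate_top.png

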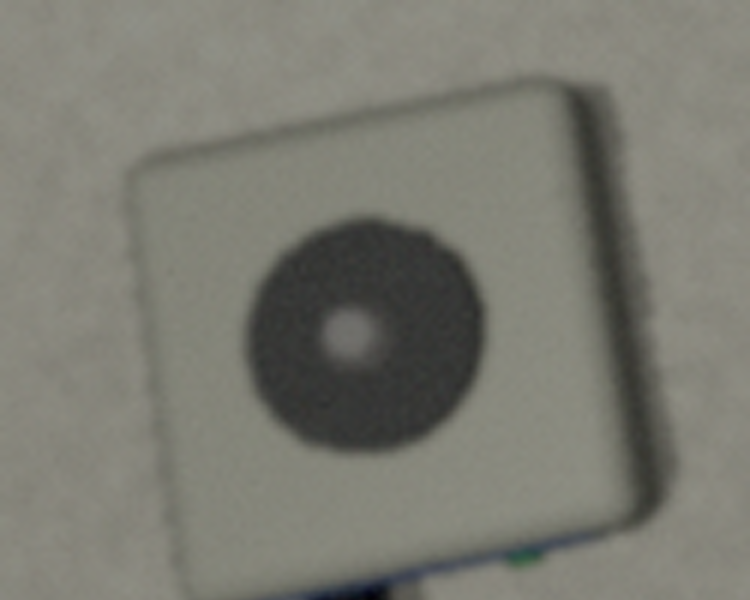

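The parts are flange down on the table in both views, and the two cameras agree to about 2 mm. Averaged positions: green (.6405,-.179), blue (.6437,.1797), yellow (.607,-.0684), red (.603,.055), seat (.474,.214). First I square the tool to the world axes.

Call:
apply_moves([
  {"spin":-0.135},
  {"spin":-0.135},
  {"spin":0},
], squeeze=60)

```text
invalid input at $.steps[0]: expected keys claw, dx, dy, dz, spin
```

Call:
apply_moves([
  {"claw":100,"dx":0,"dy":0,"dz":0,"spin":-0.135},
  {"claw":100,"dx":0,"dy":0,"dz":0,"spin":-0.135},
  {"claw":100,"dx":0,"dy":0,"dz":0,"spin":0},
], squeeze=60)

```text
t: 0.48
ee_pos: [0.1404, 0.5058, 0.253]
orientation: [-0.0, 0.001, 1.0, -0.0]
ft_force: [1.2, -0.6, 0.4]
width: 0.0854
grip_force: 0.0
```

Call:
apply_moves([
  {"claw":100,"dx":-33,"dy":-45,"dz":0,"spin":0},
  {"claw":100,"dx":-33,"dy":-45,"dz":0,"spin":0},
  {"claw":100,"dx":-33,"dy":-45,"dz":0,"spin":0},
  {"claw":100,"dx":-33,"dy":-45,"dz":0,"spin":0},
  {"claw":100,"dx":-33,"dy":-45,"dz":0,"spin":0},
  {"claw":100,"dx":-33,"dy":-45,"dz":0,"spin":0},
  {"claw":100,"dx":-33,"dy":-45,"dz":0,"spin":0},
  {"claw":100,"dx":-33,"dy":-45,"dz":0,"spin":0},
])

```text
t: 1.48
ee_pos: [0.4049, 0.144, 0.2534]
orientation: [0.0, 0.002, 1.0, 0.0]
ft_force: [1.1, -0.1, -0.1]
width: 0.0851
grip_force: 0.0
```

Call:
apply_moves([
  {"claw":100,"dx":-33,"dy":-45,"dz":0,"spin":0},
  {"claw":100,"dx":-33,"dy":-45,"dz":0,"spin":0},
  {"claw":100,"dx":-33,"dy":-45,"dz":0,"spin":0},
  {"claw":100,"dx":-33,"dy":-45,"dz":0,"spin":0},
  {"claw":100,"dx":-33,"dy":-45,"dz":0,"spin":0},
  {"claw":100,"dx":-33,"dy":-45,"dz":0,"spin":0},
  {"claw":100,"dx":0,"dy":0,"dz":0,"spin":0},
  {"claw":100,"dx":0,"dy":0,"dz":0,"spin":0},
])

```text
t: 2.48
ee_pos: [0.6017, -0.1241, 0.2529]
orientation: [-0.0, 0.001, 1.0, 0.0]
ft_force: [0.6, -0.3, -0.2]
width: 0.0857
grip_force: 0.0
```

Call:
apply_moves([
  {"claw":100,"dx":-39,"dy":-55,"dz":0,"spin":0},
  {"claw":100,"dx":0,"dy":0,"dz":60,"spin":0},
  {"claw":100,"dx":0,"dy":0,"dz":60,"spin":0},
  {"claw":100,"dx":0,"dy":0,"dz":40,"spin":0},
  {"claw":100,"dx":0,"dy":0,"dz":0,"spin":0},
])

```text
t: 3.1
ee_pos: [0.6367, -0.1738, 0.0912]
orientation: [-0.002, 0.0, 1.0, 0.001]
ft_force: [0.6, -0.6, 1.1]
width: 0.0856
grip_force: 0.0
```

```bash
cat > snap.py <<'E'
import sys,cv2
from plant import cams,manip
import numpy as np
n,out,x0,y0,x1,y1,f=sys.argv[1],sys.argv[2],*map(int,sys.argv[3:8])
d=cams.get_image(n); cv2.imwrite(f"pics/{out}.png",cv2.resize(d["img"][y0:y1,x0:x1,::-1],None,fx=f,fy=f,interpolation=cv2.INTER_CUBIC))
o=manip.get_obs(); print(o["t"],o["ee_pos"],o["orientation"],o["ft_force"],o["ft_torque"],o["width"])
E
python3 snap.py scene a1 180 250 360 400 4
```

```text
3.15 [ 0.63798019 -0.17454476  0.09405395] [-2.17599313e-04  2.31703509e-04  9.99999942e-01  1.20986855e-04] [-0.12941046 -0.35692292  1.01836329] [ 0.02655764 -0.02105331 -0.02034029] 0.08529306939702504
```

View pics/a1.png

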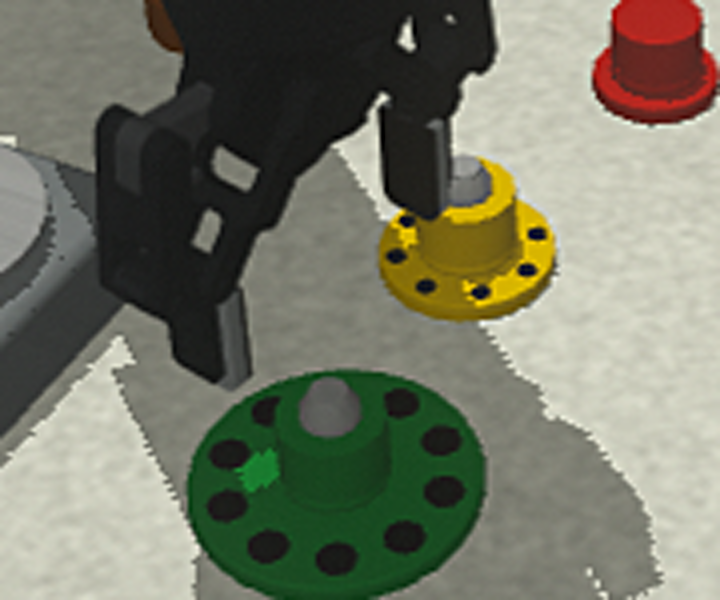

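Call:
apply_moves([
  {"claw":100,"dx":-2.5,"dy":-4.5,"dz":0,"spin":0},
  {"claw":100,"dx":0,"dy":0,"dz":30,"spin":0},
  {"claw":100,"dx":0,"dy":0,"dz":30,"spin":0},
  {"claw":100,"dx":0,"dy":0,"dz":0,"spin":0},
  {"claw":100,"dx":0,"dy":0,"dz":0,"spin":0},
])

```text
t: 3.78
ee_pos: [0.6417, -0.1805, 0.0358]
orientation: [0.002, 0.0, 1.0, -0.001]
ft_force: [-0.0, -0.8, 0.5]
width: 0.0855
grip_force: 0.0
```

Call:
apply_moves([
  {"claw":60,"dx":0,"dy":0,"dz":0,"spin":0},
  {"claw":45,"dx":0,"dy":0,"dz":0,"spin":0},
  {"claw":30,"dx":0,"dy":0,"dz":0,"spin":0},
  {"claw":20,"dx":0,"dy":0,"dz":0,"spin":0},
  {"claw":20,"dx":0,"dy":0,"dz":0,"spin":0},
  {"claw":20,"dx":0,"dy":0,"dz":0,"spin":0},
], squeeze=60)

```text
t: 4.53
ee_pos: [0.641, -0.1802, 0.0342]
orientation: [0.001, 0.0, 1.0, -0.0]
ft_force: [-0.1, -0.2, 5.4]
width: 0.0345
grip_force: 61.4
```

```bash
python3 snap.py scene a2 180 250 360 400 4
```

```text
4.575 [ 0.64095968 -0.1802262   0.0341937 ] [ 6.36903549e-04  3.89708354e-04  9.99999670e-01 -3.20814627e-04] [-1.17944479  0.18125747  5.36171695] [ 0.08818466  0.06997264 -0.03398314] 0.03409443810315662
```

View pics/a2.png

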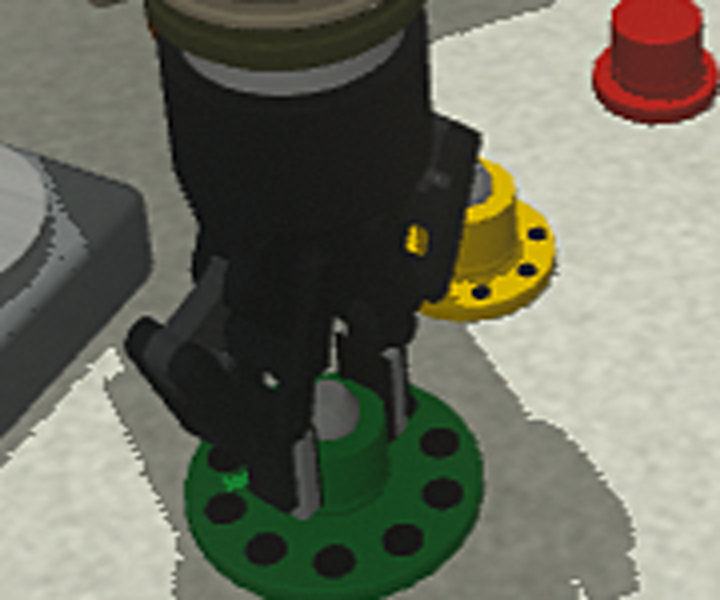

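Call:
apply_moves([
  {"claw":20,"dx":0,"dy":0,"dz":-15,"spin":0},
  {"claw":20,"dx":0,"dy":0,"dz":-35,"spin":0},
  {"claw":20,"dx":0,"dy":0,"dz":-50,"spin":0},
  {"claw":20,"dx":0,"dy":0,"dz":-30,"spin":0},
  {"claw":20,"dx":0,"dy":0,"dz":0,"spin":0},
])

```text
t: 5.2
ee_pos: [0.6413, -0.1803, 0.1661]
orientation: [0.002, 0.0, 1.0, -0.001]
ft_force: [0.3, 0.3, -3.8]
width: 0.0341
grip_force: 60.9
```

Call:
apply_moves([
  {"claw":20,"dx":12,"dy":28,"dz":0,"spin":0},
  {"claw":20,"dx":18,"dy":42,"dz":0,"spin":0},
  {"claw":20,"dx":24,"dy":57,"dz":0,"spin":0},
  {"claw":20,"dx":24,"dy":57,"dz":0,"spin":0},
  {"claw":20,"dx":24,"dy":57,"dz":0,"spin":0},
  {"claw":20,"dx":24,"dy":57,"dz":0,"spin":0},
  {"claw":20,"dx":24,"dy":57,"dz":0,"spin":0},
  {"claw":20,"dx":12,"dy":30,"dz":0,"spin":0},
])

```text
t: 6.2
ee_pos: [0.4766, 0.2073, 0.1619]
orientation: [-0.002, -0.001, 1.0, -0.0]
ft_force: [1.9, -0.5, -2.5]
width: 0.0342
grip_force: 61.1
```

Call:
apply_moves([
  {"claw":20,"dx":5,"dy":9,"dz":0,"spin":0},
  {"claw":20,"dx":0,"dy":0,"dz":0,"spin":0},
  {"claw":20,"dx":0,"dy":0,"dz":0,"spin":0},
])

```text
t: 6.58
ee_pos: [0.4743, 0.213, 0.1629]
orientation: [-0.0, 0.001, 1.0, -0.0]
ft_force: [0.9, -0.9, -1.5]
width: 0.0342
grip_force: 61.1
```

```bash
cat > held.py <<'E'
import sys
from vis import *
from plant import cams,manip
k=sys.argv[1]; h=float(sys.argv[2])   # h = TCP height above underside
for n in("scene","top"):
    d=cams.get_image(n); o=manip.get_obs(); e=o["ee_pos"]; z=e[2]-h
    c0=proj(d,np.array([[*e[:2],z+.01]]))[0].astype(int); s=65
    m=mask(d["img"],k,(max(c0[0]-s,0),max(c0[1]-s,0),c0[0]+s,c0[1]+s)); P=edgepts(m)
    # lowest-edge use: fit visible silhouette against flange outline
    c,A,H=hc(P); M=model(k,z); p=solve(d,M,c,e[:2]); print(n,"ctr",np.round(p,4),"tcp",np.round(e,4),"off mm",np.round((p-e[:2])*1e3,1),"ratio",round(A/hc(proj(d,M+[*p,0]))[1],3))
    im=d["img"][:,:,::-1].copy()
    Q=proj(d,cyl(FR[k],z,z+.008)+[*p,0])
    for q in Q: cv2.circle(im,tuple(int(round(v*16)) for v in q),4,(255,0,255),-1,shift=4)
    x,y=max(c0[0]-70,0),max(c0[1]-50,0)
    cv2.imwrite(f"pics/{sys.argv[3]}_{n}.png",cv2.resize(im[y:y+110,x:x+140],None,fx=4,fy=4))
a=cv2.imread(f"pics/{sys.argv[3]}_scene.png");b=cv2.imread(f"pics/{sys.argv[3]}_top.png");r=min(a.shape[0],b.shape[0])
cv2.imwrite(f"pics/{sys.argv[3]}.png",cv2.resize(np.hstack([a[:r],b[:r]]),None,fx=.7,fy=.7))
print(o["orientation"],o["ft_force"],o["ft_torque"],o["width"])
E
python3 held.py green .034 g1
```

```text
scene ctr [0.4756 0.211 ] tcp [0.4743 0.2131 0.163 ] off mm [ 1.2 -2. ] ratio 0.902
top ctr [0.458  0.1912] tcp [0.4743 0.2131 0.1631] off mm [-16.3 -21.9] ratio 0.29
[-1.04705695e-04  1.16872407e-03  9.99999307e-01 -9.08377057e-05] [ 0.51663998  0.19990361 -1.19276084] [-0.07039519 -0.02202855 -0.01215362] 0.03416609840391274
```

View pics/g1.png

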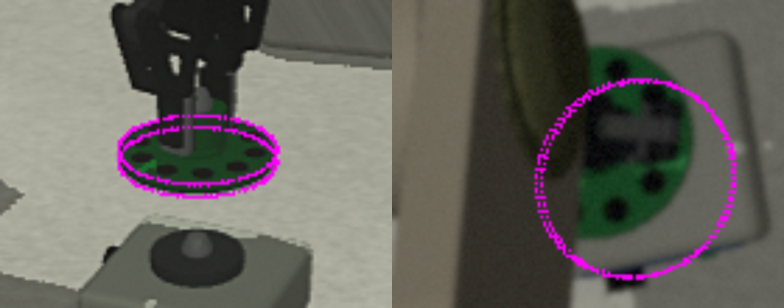

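```bash
cat > held2.py <<'E'
import sys
from vis import *
from plant import cams,manip
def fit(d,k,e,h,drop=None,verbose=True):
    z=e[2]-h
    hs=cv2.cvtColor(cv2.GaussianBlur(d["img"],(3,3),0),cv2.COLOR_RGB2HSV); lo,hi=HU[k]
    m=cv2.inRange(hs,(lo,90,25),(hi,255,255))
    H0=hc(proj(d,cyl(FR[k],z,z+.008)+[*e[:2],0]))[2].astype(int)
    r=cv2.dilate(cv2.fillPoly(np.zeros_like(m),[H0],255),np.ones((17,17))); m&=r
    C=np.vstack(max(cv2.findContours(m,cv2.RETR_EXTERNAL,cv2.CHAIN_APPROX_NONE)[0],key=len)).reshape(-1,2).astype(float)
    f=lambda q:np.array([cv2.pointPolygonTest(hc(proj(d,cyl(FR[k],z,z+.008)+[q[0],q[1],0]))[2],(float(a),float(b)),True) for a,b in C])-.5
    g=lambda q:f(q)
    s=least_squares(g,e[:2],diff_step=1e-3,loss='cauchy',f_scale=.4)
    return s.x,np.mean(np.abs(f(s.x))<1)
if __name__=="__main__":
    k=sys.argv[1]; h=float(sys.argv[2])
    for n in("scene","top"):
        d=cams.get_image(n); e=manip.get_obs()["ee_pos"]
        p,i=fit(d,k,e,h); print(n,np.round(p,4),"tcp",np.round(e,4),"off mm",np.round((p-e[:2])*1e3,1),"inl",round(i,2))
E
python3 held2.py green .034
python3 - <<'E'
import pickle
from held2 import *
for n in("scene","top"):
    d=pickle.load(open(n+"0.pkl","rb"))
    for k,p in dict(green=(.6405,-.179),blue=(.6437,.1797),yellow=(.607,-.0684),red=(.603,.055)).items(): print(n,k,fit(d,k,np.array([*p,.034]),.034))
E
```

```text
scene [0.4712 0.2156] tcp [0.4743 0.2133 0.1632] off mm [-3.   2.3] inl 0.43
top [0.4751 0.2154] tcp [0.4742 0.2135 0.1632] off mm [0.9 1.9] inl 0.4
scene green (array([ 0.63893291, -0.1783346 ]), np.float64(0.553763440860215))
scene blue (array([0.64194863, 0.1823228 ]), np.float64(0.6046511627906976))
scene yellow (array([ 0.60573333, -0.06780497]), np.float64(0.6408450704225352))
scene red (array([0.60169617, 0.05640441]), np.float64(0.631578947368421))
top green (array([ 0.63970237, -0.17724182]), np.float64(0.4429530201342282))
top blue (array([0.64253733, 0.17905092]), np.float64(0.5161290322580645))
top yellow (array([ 0.60753402, -0.06846924]), np.float64(0.8333333333333334))
top red (array([0.6046214 , 0.05544897]), np.float64(0.810126582278481))
```

Call:
apply_moves([
  {"claw":20,"dx":-0.7,"dy":0.8,"dz":25,"spin":0},
  {"claw":20,"dx":0,"dy":0,"dz":20,"spin":0},
  {"claw":20,"dx":0,"dy":0,"dz":0,"spin":0},
  {"claw":20,"dx":0,"dy":0,"dz":0,"spin":0},
])

```text
t: 7.28
ee_pos: [0.4751, 0.2149, 0.1191]
orientation: [0.001, 0.001, 1.0, 0.0]
ft_force: [0.7, -0.3, -1.6]
width: 0.0339
grip_force: 61.0
```

Call:
apply_moves([
  {"claw":20,"dx":0,"dy":0,"dz":3,"spin":0},
  {"claw":20,"dx":0,"dy":0,"dz":3,"spin":0},
  {"claw":20,"dx":0,"dy":0,"dz":2,"spin":0},
  {"claw":20,"dx":0,"dy":0,"dz":2,"spin":0},
  {"claw":20,"dx":0,"dy":0,"dz":0,"spin":0},
])

```text
t: 7.9
ee_pos: [0.4745, 0.2149, 0.1081]
orientation: [-0.0, 0.0, 1.0, -0.0]
ft_force: [0.3, -0.8, -2.0]
width: 0.0341
grip_force: 61.0
```

```bash
python3 snap.py scene g2 240 110 440 230 4
```

```text
7.95 [0.4745636  0.21492147 0.10825955] [-5.01073758e-05  3.81796022e-04  9.99999926e-01 -2.54902315e-05] [-0.0546818  -0.03727567 -1.91158851] [ 0.00671376  0.00032574 -0.04090425] 0.0343578011280094
```

View pics/g2.png

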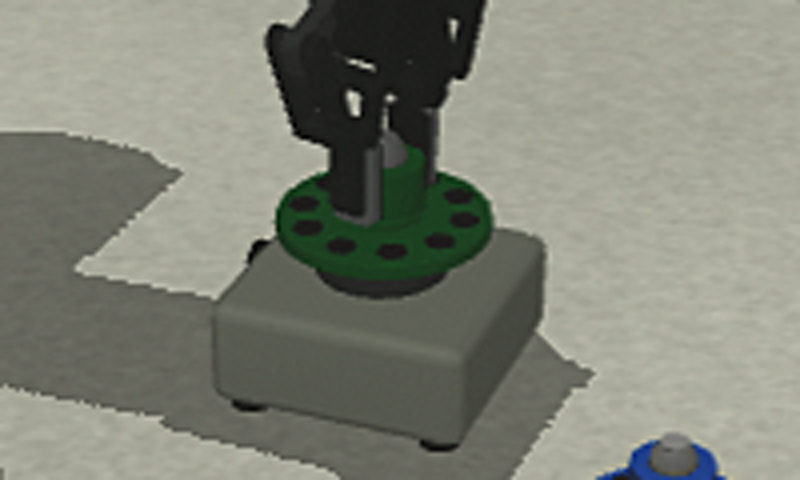

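The flange hangs level over the plate and shows no contact force, although the underside is already about 3 mm below the spigot tip. I'll keep lowering.

Call:
apply_moves([
  {"claw":20,"dx":0,"dy":0,"dz":2,"spin":0},
  {"claw":20,"dx":0,"dy":0,"dz":2,"spin":0},
  {"claw":20,"dx":0,"dy":0,"dz":0,"spin":0},
])

```text
t: 8.32
ee_pos: [0.4745, 0.2149, 0.1041]
orientation: [-0.0, 0.0, 1.0, -0.0]
ft_force: [0.7, -0.1, -2.3]
width: 0.0342
grip_force: 61.0
```

Call:
apply_moves([
  {"claw":20,"dx":0,"dy":0,"dz":1.5,"spin":0},
  {"claw":20,"dx":0,"dy":0,"dz":1.5,"spin":0},
  {"claw":20,"dx":0,"dy":0,"dz":1,"spin":0},
  {"claw":20,"dx":0,"dy":0,"dz":0,"spin":0},
])

```text
t: 8.82
ee_pos: [0.4745, 0.2149, 0.1002]
orientation: [-0.0, 0.0, 1.0, -0.0]
ft_force: [-0.8, -0.4, -1.7]
width: 0.034
grip_force: 61.0
```

Call:
apply_moves([
  {"claw":20,"dx":0,"dy":0,"dz":0.7,"spin":0},
  {"claw":20,"dx":0,"dy":0,"dz":0.7,"spin":0},
  {"claw":20,"dx":0,"dy":0,"dz":0,"spin":0},
  {"claw":20,"dx":0,"dy":0,"dz":0,"spin":0},
])

```text
t: 9.32
ee_pos: [0.4746, 0.2149, 0.0991]
orientation: [0.0, 0.0, 1.0, 0.0]
ft_force: [-2.3, -0.9, 3.6]
width: 0.034
grip_force: 61.7
```

Call:
apply_moves([
  {"claw":45,"dx":0,"dy":0,"dz":0,"spin":0},
  {"claw":60,"dx":0,"dy":0,"dz":0,"spin":0},
  {"claw":100,"dx":0,"dy":0,"dz":0,"spin":0},
  {"claw":100,"dx":0,"dy":0,"dz":0,"spin":0},
  {"claw":100,"dx":0,"dy":0,"dz":0,"spin":0},
  {"claw":100,"dx":0,"dy":0,"dz":-25,"spin":0},
  {"claw":100,"dx":0,"dy":0,"dz":-40,"spin":0},
  {"claw":100,"dx":0,"dy":0,"dz":0,"spin":0},
])

```text
t: 10.32
ee_pos: [0.4758, 0.2152, 0.1664]
orientation: [0.003, 0.0, 1.0, 0.001]
ft_force: [-0.6, 0.2, 0.2]
width: 0.0853
grip_force: 0.0
```

Call:
apply_moves([
  {"claw":100,"dx":-50,"dy":-10,"dz":0,"spin":0},
  {"claw":100,"dx":-60,"dy":-12,"dz":0,"spin":0},
  {"claw":100,"dx":-58,"dy":-12,"dz":0,"spin":0},
  {"claw":100,"dx":0,"dy":0,"dz":0,"spin":0},
  {"claw":100,"dx":0,"dy":0,"dz":0,"spin":0},
])

```text
t: 10.95
ee_pos: [0.6417, 0.1809, 0.1626]
orientation: [-0.001, 0.0, 1.0, -0.0]
ft_force: [-0.5, -0.0, 1.3]
width: 0.0855
grip_force: 0.0
```

```bash
cat > seated.py <<'E'
import sys
from vis import *
from plant import cams,manip
k=sys.argv[1]; z=float(sys.argv[2]); roi={'scene':(285,60,385,225),'top':(120,240,250,370)}
for n in("scene","top"):
    d=cams.get_image(n); c,A,_=hc(edgepts(mask(d["img"],k,roi[n]))); p=solve(d,model(k,z),c); print(n,k,np.round(p,4),A/hc(proj(d,model(k,z)+[*p,0]))[1])
    cv2.imwrite(f"pics/{k}s_{n}.png",d["img"][:,:,::-1])
a=cv2.imread(f"pics/{k}s_scene.png")[60:240,275:405]; cv2.imwrite(f"pics/{k}s.png",cv2.resize(a,None,fx=3.3,fy=3.3,interpolation=cv2.INTER_CUBIC))
print(manip.get_obs()["ee_pos"],manip.get_obs()["t"])
E
python3 seated.py green .065
```

```text
scene green [0.4739 0.2149] 0.974602306470237
top green [0.4742 0.196 ] 0.4974281085582838
[0.64149998 0.18134953 0.16390163] 11.05
```

View pics/greens.png

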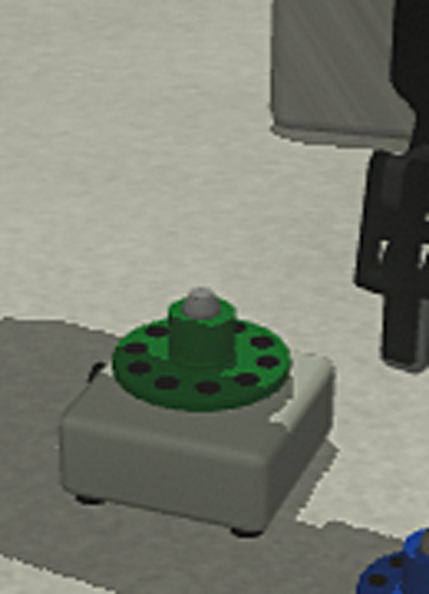

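Green is flush and level on the plate, with its centre at about (.474,.215). Next I grasp blue.

Call:
apply_moves([
  {"claw":100,"dx":-2.5,"dy":-1.3,"dz":0,"spin":0},
  {"claw":100,"dx":0,"dy":0,"dz":50,"spin":0},
  {"claw":100,"dx":0,"dy":0,"dz":50,"spin":0},
  {"claw":100,"dx":0,"dy":0,"dz":20,"spin":0},
  {"claw":100,"dx":0,"dy":0,"dz":0,"spin":0},
  {"claw":100,"dx":0,"dy":0,"dz":0,"spin":0},
  {"claw":100,"dx":0,"dy":0,"dz":0,"spin":0},
])

```text
t: 11.92
ee_pos: [0.6459, 0.1796, 0.0458]
orientation: [0.002, 0.0, 1.0, 0.0]
ft_force: [-0.5, 0.2, -0.3]
width: 0.0856
grip_force: 0.0
```

Call:
apply_moves([
  {"claw":100,"dx":0.8,"dy":0,"dz":11,"spin":0},
  {"claw":60,"dx":0,"dy":0,"dz":0,"spin":0},
  {"claw":45,"dx":0,"dy":0,"dz":0,"spin":0},
  {"claw":30,"dx":0,"dy":0,"dz":0,"spin":0},
  {"claw":20,"dx":0,"dy":0,"dz":0,"spin":0},
  {"claw":20,"dx":0,"dy":0,"dz":0,"spin":0},
  {"claw":20,"dx":0,"dy":0,"dz":0,"spin":0},
])

```text
t: 12.8
ee_pos: [0.6446, 0.1795, 0.0334]
orientation: [0.001, 0.0, 1.0, 0.0]
ft_force: [0.5, 0.8, 5.7]
width: 0.0341
grip_force: 60.4
```

Call:
apply_moves([
  {"claw":20,"dx":0,"dy":0,"dz":-15,"spin":0},
  {"claw":20,"dx":0,"dy":0,"dz":-40,"spin":0},
  {"claw":20,"dx":0,"dy":0,"dz":-55,"spin":0},
  {"claw":20,"dx":0,"dy":0,"dz":-40,"spin":0},
  {"claw":20,"dx":0,"dy":0,"dz":0,"spin":0},
  {"claw":20,"dx":30,"dy":6,"dz":0,"spin":0},
  {"claw":20,"dx":55,"dy":11,"dz":0,"spin":0},
  {"claw":20,"dx":55,"dy":12,"dz":0,"spin":0},
])

```text
t: 13.8
ee_pos: [0.5019, 0.2085, 0.1816]
orientation: [-0.001, 0.001, 1.0, -0.0]
ft_force: [0.3, 0.2, -1.1]
width: 0.0342
grip_force: 60.0
```

Call:
apply_moves([
  {"claw":20,"dx":30,"dy":6.3,"dz":0,"spin":0},
  {"claw":20,"dx":0,"dy":0,"dz":0,"spin":0},
  {"claw":20,"dx":0,"dy":0,"dz":0,"spin":0},
  {"claw":20,"dx":0,"dy":0,"dz":0,"spin":0},
])

```text
t: 14.3
ee_pos: [0.475, 0.2146, 0.1825]
orientation: [-0.0, 0.001, 1.0, -0.0]
ft_force: [-0.7, 0.9, -1.5]
width: 0.0344
grip_force: 60.0
```

Call:
apply_moves([
  {"claw":20,"dx":0.3,"dy":0.2,"dz":20,"spin":0},
  {"claw":20,"dx":0,"dy":0,"dz":16,"spin":0},
  {"claw":20,"dx":0,"dy":0,"dz":0,"spin":0},
  {"claw":20,"dx":0,"dy":0,"dz":2,"spin":0},
  {"claw":20,"dx":0,"dy":0,"dz":2,"spin":0},
  {"claw":20,"dx":0,"dy":0,"dz":2,"spin":0},
  {"claw":20,"dx":0,"dy":0,"dz":0,"spin":0},
])

```text
t: 15.18
ee_pos: [0.4739, 0.2151, 0.1409]
orientation: [-0.0, 0.0, 1.0, -0.0]
ft_force: [-0.0, 0.1, -1.5]
width: 0.0342
grip_force: 60.0
```

Call:
apply_moves([
  {"claw":20,"dx":0,"dy":0,"dz":1.5,"spin":0},
  {"claw":20,"dx":0,"dy":0,"dz":1.5,"spin":0},
  {"claw":20,"dx":0,"dy":0,"dz":1,"spin":0},
  {"claw":20,"dx":0,"dy":0,"dz":0,"spin":0},
])

```text
t: 15.68
ee_pos: [0.4739, 0.2151, 0.1368]
orientation: [-0.0, 0.0, 1.0, -0.0]
ft_force: [-0.1, -0.5, -1.0]
width: 0.0339
grip_force: 60.0
```

Call:
apply_moves([
  {"claw":20,"dx":-0.4,"dy":0,"dz":1.5,"spin":0},
  {"claw":20,"dx":0,"dy":0,"dz":1.5,"spin":0},
  {"claw":20,"dx":0,"dy":0,"dz":0.8,"spin":0},
  {"claw":20,"dx":0,"dy":0,"dz":0.7,"spin":0},
  {"claw":20,"dx":0,"dy":0,"dz":0,"spin":0},
  {"claw":20,"dx":0,"dy":0,"dz":0,"spin":0},
])

```text
t: 16.42
ee_pos: [0.4744, 0.2151, 0.1324]
orientation: [0.0, 0.0, 1.0, 0.0]
ft_force: [0.0, 0.2, -0.5]
width: 0.034
grip_force: 60.1
```

Call:
apply_moves([
  {"claw":20,"dx":0,"dy":0,"dz":0.7,"spin":0},
  {"claw":20,"dx":0,"dy":0,"dz":0,"spin":0},
  {"claw":20,"dx":0,"dy":0,"dz":0,"spin":0},
])

```text
t: 16.8
ee_pos: [0.4744, 0.2151, 0.1324]
orientation: [0.0, 0.0, 1.0, 0.0]
ft_force: [-2.0, -1.8, 6.2]
width: 0.0341
grip_force: 60.7
```

Call:
apply_moves([
  {"claw":45,"dx":0,"dy":0,"dz":0,"spin":0},
  {"claw":60,"dx":0,"dy":0,"dz":0,"spin":0},
  {"claw":100,"dx":0,"dy":0,"dz":0,"spin":0},
  {"claw":100,"dx":0,"dy":0,"dz":0,"spin":0},
  {"claw":100,"dx":0,"dy":0,"dz":0,"spin":0},
  {"claw":100,"dx":0,"dy":0,"dz":-25,"spin":0},
  {"claw":100,"dx":0,"dy":0,"dz":-40,"spin":0},
  {"claw":100,"dx":0,"dy":0,"dz":0,"spin":0},
])

```text
t: 17.8
ee_pos: [0.4755, 0.2154, 0.1993]
orientation: [0.003, 0.0, 1.0, 0.001]
ft_force: [-0.1, 0.7, -0.5]
width: 0.0855
grip_force: 0.0
```

Call:
apply_moves([
  {"claw":100,"dx":-22.2,"dy":-47.3,"dz":0,"spin":0},
  {"claw":100,"dx":-22.2,"dy":-47.3,"dz":0,"spin":0},
  {"claw":100,"dx":-22.2,"dy":-47.3,"dz":0,"spin":0},
  {"claw":100,"dx":-22.2,"dy":-47.3,"dz":0,"spin":0},
  {"claw":100,"dx":-22.2,"dy":-47.3,"dz":0,"spin":0},
  {"claw":100,"dx":-22.2,"dy":-47.3,"dz":0,"spin":0},
  {"claw":100,"dx":0,"dy":0,"dz":0,"spin":0},
  {"claw":100,"dx":0,"dy":0,"dz":0,"spin":0},
])

```text
t: 18.8
ee_pos: [0.6069, -0.0683, 0.1957]
orientation: [-0.001, 0.0, 1.0, 0.0]
ft_force: [0.2, -0.5, -0.1]
width: 0.0856
grip_force: 0.0
```

```bash
python3 seated.py blue .099
```

```text
scene blue [0.4842 0.2166] 0.6360591903431456
top blue [0.4744 0.2137] 0.96806926770545
[ 0.60697121 -0.06764144  0.19638788] 18.9
```

View pics/blues.png

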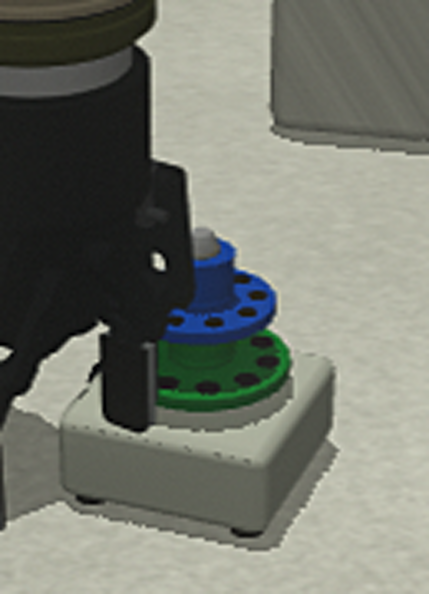

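Blue is home and level on green (the gripper hides only its left edge). Yellow is next.

Call:
apply_moves([
  {"claw":100,"dx":-0.6,"dy":-0.7,"dz":40,"spin":0},
  {"claw":100,"dx":0,"dy":0,"dz":60,"spin":0},
  {"claw":100,"dx":0,"dy":0,"dz":40,"spin":0},
  {"claw":100,"dx":0,"dy":0,"dz":10,"spin":0},
  {"claw":100,"dx":0,"dy":0,"dz":0,"spin":0},
  {"claw":100,"dx":0,"dy":0,"dz":0,"spin":0},
  {"claw":100,"dx":0,"dy":0,"dz":0,"spin":0},
])

```text
t: 19.77
ee_pos: [0.6086, -0.0696, 0.0481]
orientation: [0.001, 0.0, 1.0, -0.0]
ft_force: [0.2, 0.2, 0.2]
width: 0.0854
grip_force: 0.0
```

Call:
apply_moves([
  {"claw":100,"dx":0.3,"dy":0.7,"dz":13.5,"spin":0},
  {"claw":60,"dx":0,"dy":0,"dz":0,"spin":0},
  {"claw":45,"dx":0,"dy":0,"dz":0,"spin":0},
  {"claw":30,"dx":0,"dy":0,"dz":0,"spin":0},
  {"claw":20,"dx":0,"dy":0,"dz":0,"spin":0},
  {"claw":20,"dx":0,"dy":0,"dz":0,"spin":0},
  {"claw":20,"dx":0,"dy":0,"dz":0,"spin":0},
])

```text
t: 20.65
ee_pos: [0.608, -0.0689, 0.0337]
orientation: [0.001, 0.0, 1.0, -0.0]
ft_force: [0.5, -0.6, 5.3]
width: 0.0341
grip_force: 60.3
```

Call:
apply_moves([
  {"claw":20,"dx":0,"dy":0,"dz":-15,"spin":0},
  {"claw":20,"dx":0,"dy":0,"dz":-40,"spin":0},
  {"claw":20,"dx":0,"dy":0,"dz":-55,"spin":0},
  {"claw":20,"dx":0,"dy":0,"dz":-50,"spin":0},
  {"claw":20,"dx":0,"dy":0,"dz":-25,"spin":0},
  {"claw":20,"dx":0,"dy":0,"dz":0,"spin":0},
  {"claw":20,"dx":13,"dy":28,"dz":0,"spin":0},
  {"claw":20,"dx":20,"dy":42,"dz":0,"spin":0},
])

```text
t: 21.65
ee_pos: [0.5737, 0.0015, 0.2161]
orientation: [-0.002, 0.001, 1.0, 0.0]
ft_force: [1.0, -0.1, 0.1]
width: 0.0344
grip_force: 60.0
```

Call:
apply_moves([
  {"claw":20,"dx":25,"dy":54,"dz":0,"spin":0},
  {"claw":20,"dx":25,"dy":54,"dz":0,"spin":0},
  {"claw":20,"dx":25,"dy":54,"dz":0,"spin":0},
  {"claw":20,"dx":17,"dy":36,"dz":0,"spin":0},
  {"claw":20,"dx":8.5,"dy":16,"dz":0,"spin":0},
  {"claw":20,"dx":0,"dy":0,"dz":0,"spin":0},
  {"claw":20,"dx":0,"dy":0,"dz":0,"spin":0},
])

```text
t: 22.52
ee_pos: [0.4749, 0.2142, 0.2177]
orientation: [-0.0, 0.001, 1.0, -0.0]
ft_force: [-0.2, -0.7, -1.2]
width: 0.034
grip_force: 60.0
```

Call:
apply_moves([
  {"claw":20,"dx":-0.2,"dy":0.7,"dz":20,"spin":0},
  {"claw":20,"dx":0,"dy":0,"dz":17,"spin":0},
  {"claw":20,"dx":0,"dy":0,"dz":0,"spin":0},
  {"claw":20,"dx":0,"dy":0,"dz":2,"spin":0},
  {"claw":20,"dx":0,"dy":0,"dz":2,"spin":0},
  {"claw":20,"dx":0,"dy":0,"dz":2,"spin":0},
  {"claw":20,"dx":0,"dy":0,"dz":0,"spin":0},
])

```text
t: 23.4
ee_pos: [0.4745, 0.216, 0.1752]
orientation: [-0.0, 0.0, 1.0, -0.0]
ft_force: [0.5, -0.5, -0.9]
width: 0.0345
grip_force: 60.0
```

Call:
apply_moves([
  {"claw":20,"dx":0,"dy":0,"dz":1.5,"spin":0},
  {"claw":20,"dx":0,"dy":0,"dz":1.5,"spin":0},
  {"claw":20,"dx":0,"dy":0,"dz":1,"spin":0},
  {"claw":20,"dx":0,"dy":0,"dz":0,"spin":0},
])

```text
t: 23.9
ee_pos: [0.4745, 0.216, 0.1711]
orientation: [-0.0, 0.0, 1.0, -0.0]
ft_force: [-0.1, -0.1, -1.1]
width: 0.034
grip_force: 60.0
```

Call:
apply_moves([
  {"claw":20,"dx":0,"dy":-0.8,"dz":1.5,"spin":0},
  {"claw":20,"dx":0,"dy":0,"dz":1.5,"spin":0},
  {"claw":20,"dx":0,"dy":0,"dz":0.7,"spin":0},
  {"claw":20,"dx":0,"dy":0,"dz":0.7,"spin":0},
  {"claw":20,"dx":0,"dy":0,"dz":0,"spin":0},
  {"claw":20,"dx":0,"dy":0,"dz":0,"spin":0},
])

```text
t: 24.65
ee_pos: [0.4746, 0.2152, 0.1668]
orientation: [0.0, 0.0, 1.0, -0.0]
ft_force: [0.2, -0.6, -0.7]
width: 0.0341
grip_force: 60.0
```

Call:
apply_moves([
  {"claw":20,"dx":0,"dy":0,"dz":0.6,"spin":0},
  {"claw":20,"dx":0,"dy":0,"dz":0,"spin":0},
  {"claw":20,"dx":0,"dy":0,"dz":0,"spin":0},
])

```text
t: 25.02
ee_pos: [0.4747, 0.2152, 0.1666]
orientation: [0.0, 0.0, 1.0, 0.0]
ft_force: [-2.8, -0.2, 4.7]
width: 0.0342
grip_force: 60.3
```

Call:
apply_moves([
  {"claw":45,"dx":0,"dy":0,"dz":0,"spin":0},
  {"claw":60,"dx":0,"dy":0,"dz":0,"spin":0},
  {"claw":100,"dx":0,"dy":0,"dz":0,"spin":0},
  {"claw":100,"dx":0,"dy":0,"dz":0,"spin":0},
  {"claw":100,"dx":0,"dy":0,"dz":0,"spin":0},
  {"claw":100,"dx":0,"dy":0,"dz":-25,"spin":0},
  {"claw":100,"dx":0,"dy":0,"dz":-40,"spin":0},
  {"claw":100,"dx":0,"dy":0,"dz":0,"spin":0},
])

```text
t: 26.02
ee_pos: [0.4756, 0.2155, 0.2338]
orientation: [0.003, 0.0, 1.0, 0.001]
ft_force: [0.4, 0.1, -0.4]
width: 0.0854
grip_force: 0.0
```

Call:
apply_moves([
  {"claw":100,"dx":-32.4,"dy":-40,"dz":0,"spin":0},
  {"claw":100,"dx":-32.4,"dy":-40,"dz":0,"spin":0},
  {"claw":100,"dx":-32.4,"dy":-40,"dz":0,"spin":0},
  {"claw":100,"dx":-32.4,"dy":-40,"dz":0,"spin":0},
  {"claw":100,"dx":0,"dy":0,"dz":40,"spin":0},
  {"claw":100,"dx":0,"dy":0,"dz":40,"spin":0},
  {"claw":100,"dx":0,"dy":0,"dz":0,"spin":0},
  {"claw":100,"dx":0,"dy":0,"dz":0,"spin":0},
])

```text
t: 27.02
ee_pos: [0.6046, 0.0552, 0.1526]
orientation: [0.001, 0.0, 1.0, -0.0]
ft_force: [-0.3, 0.3, 1.1]
width: 0.0855
grip_force: 0.0
```

```bash
python3 seated.py yellow .133
```

```text
scene yellow [0.4599 0.1925] 0.09846820376727206
top yellow [0.4819 0.2343] 0.23709053928517412
[0.60476407 0.05517825 0.15306384] 27.125
```

View pics/yellows.png

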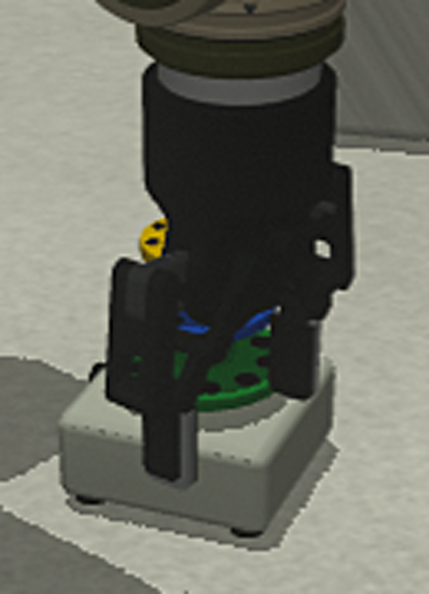

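Call:
apply_moves([
  {"claw":100,"dx":0,"dy":0,"dz":40,"spin":0},
  {"claw":100,"dx":0,"dy":0,"dz":45,"spin":0},
  {"claw":100,"dx":0,"dy":0,"dz":20,"spin":0},
  {"claw":100,"dx":0,"dy":0,"dz":0,"spin":0},
  {"claw":100,"dx":0,"dy":0,"dz":0,"spin":0},
  {"claw":100,"dx":0,"dy":0,"dz":0,"spin":0},
])

```text
t: 27.88
ee_pos: [0.6048, 0.0551, 0.0477]
orientation: [0.001, 0.0, 1.0, -0.0]
ft_force: [0.7, -0.1, 0.5]
width: 0.0855
grip_force: 0.0
```

Call:
apply_moves([
  {"claw":100,"dx":0.4,"dy":0,"dz":13.5,"spin":0},
  {"claw":60,"dx":0,"dy":0,"dz":0,"spin":0},
  {"claw":45,"dx":0,"dy":0,"dz":0,"spin":0},
  {"claw":30,"dx":0,"dy":0,"dz":0,"spin":0},
  {"claw":20,"dx":0,"dy":0,"dz":0,"spin":0},
  {"claw":20,"dx":0,"dy":0,"dz":0,"spin":0},
  {"claw":20,"dx":0,"dy":0,"dz":0,"spin":0},
])

```text
t: 28.75
ee_pos: [0.604, 0.0551, 0.0333]
orientation: [0.001, 0.0, 1.0, -0.0]
ft_force: [-0.8, 0.3, 5.3]
width: 0.034
grip_force: 60.3
```

Call:
apply_moves([
  {"claw":20,"dx":0,"dy":0,"dz":-15,"spin":0},
  {"claw":20,"dx":0,"dy":0,"dz":-40,"spin":0},
  {"claw":20,"dx":0,"dy":0,"dz":-55,"spin":0},
  {"claw":20,"dx":0,"dy":0,"dz":-55,"spin":0},
  {"claw":20,"dx":0,"dy":0,"dz":-40,"spin":0},
  {"claw":20,"dx":0,"dy":0,"dz":-15,"spin":0},
  {"claw":20,"dx":0,"dy":0,"dz":0,"spin":0},
])

```text
t: 29.62
ee_pos: [0.6035, 0.0551, 0.2525]
orientation: [-0.0, 0.0, 1.0, -0.0]
ft_force: [0.4, -0.2, -2.3]
width: 0.034
grip_force: 60.0
```

Call:
apply_moves([
  {"claw":20,"dx":15,"dy":19,"dz":0,"spin":0},
  {"claw":20,"dx":30,"dy":37,"dz":0,"spin":0},
  {"claw":20,"dx":35,"dy":43,"dz":0,"spin":0},
  {"claw":20,"dx":30,"dy":37,"dz":0,"spin":0},
  {"claw":20,"dx":15,"dy":19,"dz":0,"spin":0},
  {"claw":20,"dx":4,"dy":5,"dz":0,"spin":0},
  {"claw":20,"dx":0,"dy":0,"dz":0,"spin":0},
  {"claw":20,"dx":0,"dy":0,"dz":0,"spin":0},
])

```text
t: 30.62
ee_pos: [0.4753, 0.2144, 0.2522]
orientation: [-0.0, 0.001, 1.0, -0.0]
ft_force: [0.1, 0.7, -0.6]
width: 0.0338
grip_force: 60.0
```

```bash
python3 snap.py scene r1 250 30 420 230 3; python3 - <<'E'
from held2 import *
d=cams.get_image("scene"); print(fit(d,"yellow",np.array([.474,.215,.133]),0.),fit(d,"blue",np.array([.474,.215,.099]),0.),fit(d,"green",np.array([.474,.215,.065]),0.))
E
```

```text
30.675 [0.475293   0.21446095 0.25226548] [-2.93140532e-04  1.00093882e-03  9.99999449e-01 -1.20196776e-04] [ 0.1093894  -0.25829158 -1.87170381] [-0.01663088  0.04177082 -0.0510329 ] 0.033867440432764476
(array([0.47183283, 0.2163726 ]), np.float64(0.5555555555555556)) (array([0.47070986, 0.21694646]), np.float64(0.5588235294117647)) (array([0.47189619, 0.21733148]), np.float64(0.4696969696969697))
```

View pics/r1.png

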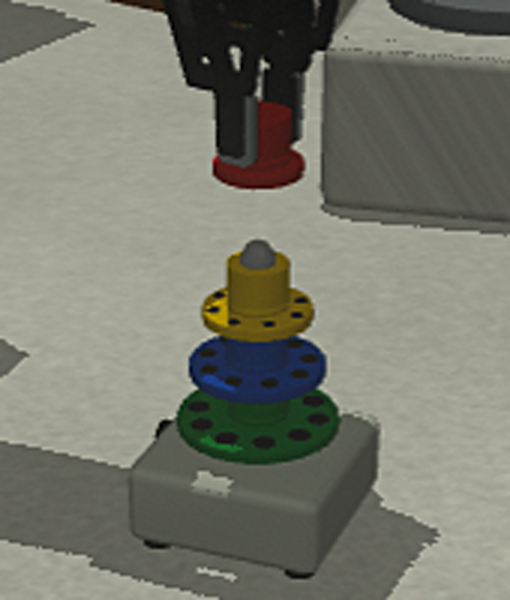

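The green, blue and yellow heads are stacked level and coaxial, and the cap hangs level above them. Lowering it now.

Call:
apply_moves([
  {"claw":20,"dx":0,"dy":0.4,"dz":20,"spin":0},
  {"claw":20,"dx":0,"dy":0,"dz":17,"spin":0},
  {"claw":20,"dx":0,"dy":0,"dz":0,"spin":0},
  {"claw":20,"dx":0,"dy":0,"dz":2,"spin":0},
  {"claw":20,"dx":0,"dy":0,"dz":2,"spin":0},
  {"claw":20,"dx":0,"dy":0,"dz":2,"spin":0},
  {"claw":20,"dx":0,"dy":0,"dz":0,"spin":0},
])

```text
t: 31.6
ee_pos: [0.4747, 0.2156, 0.2097]
orientation: [-0.0, 0.0, 1.0, -0.0]
ft_force: [-0.8, 0.8, -1.7]
width: 0.034
grip_force: 60.0
```

Call:
apply_moves([
  {"claw":20,"dx":0,"dy":0,"dz":1.5,"spin":0},
  {"claw":20,"dx":0,"dy":0,"dz":1.5,"spin":0},
  {"claw":20,"dx":0,"dy":0,"dz":1,"spin":0},
  {"claw":20,"dx":0,"dy":0,"dz":0,"spin":0},
])

```text
t: 32.1
ee_pos: [0.4748, 0.2156, 0.2056]
orientation: [-0.0, 0.0, 1.0, -0.0]
ft_force: [-0.8, 0.1, -1.4]
width: 0.0339
grip_force: 60.0
```

Call:
apply_moves([
  {"claw":20,"dx":0,"dy":-0.4,"dz":1.5,"spin":0},
  {"claw":20,"dx":0,"dy":0,"dz":1.5,"spin":0},
  {"claw":20,"dx":0,"dy":0,"dz":0.8,"spin":0},
  {"claw":20,"dx":0,"dy":0,"dz":0.8,"spin":0},
  {"claw":20,"dx":0,"dy":0,"dz":0,"spin":0},
  {"claw":20,"dx":0,"dy":0,"dz":0,"spin":0},
])

```text
t: 32.85
ee_pos: [0.4748, 0.2152, 0.2011]
orientation: [0.0, 0.0, 1.0, 0.0]
ft_force: [-0.1, 0.9, -0.8]
width: 0.0339
grip_force: 60.0
```

Call:
apply_moves([
  {"claw":20,"dx":0,"dy":0,"dz":0.6,"spin":0},
  {"claw":20,"dx":0,"dy":0,"dz":0.5,"spin":0},
  {"claw":20,"dx":0,"dy":0,"dz":0,"spin":0},
  {"claw":20,"dx":0,"dy":0,"dz":0,"spin":0},
])

```text
t: 33.35
ee_pos: [0.4748, 0.2153, 0.2002]
orientation: [0.0, 0.0, 1.0, 0.0]
ft_force: [-0.2, -0.8, 3.2]
width: 0.0338
grip_force: 60.3
```

Call:
apply_moves([
  {"claw":45,"dx":0,"dy":0,"dz":0,"spin":0},
  {"claw":60,"dx":0,"dy":0,"dz":0,"spin":0},
  {"claw":100,"dx":0,"dy":0,"dz":0,"spin":0},
  {"claw":100,"dx":0,"dy":0,"dz":0,"spin":0},
  {"claw":100,"dx":0,"dy":0,"dz":0,"spin":0},
  {"claw":100,"dx":0,"dy":0,"dz":-25,"spin":0},
  {"claw":100,"dx":0,"dy":0,"dz":-40,"spin":0},
  {"claw":100,"dx":0,"dy":0,"dz":-40,"spin":0},
])

```text
t: 34.35
ee_pos: [0.4746, 0.2152, 0.3062]
orientation: [-0.0, 0.0, 1.0, -0.0]
ft_force: [0.7, -0.3, -0.0]
width: 0.0853
grip_force: 0.0
```

Call:
apply_moves([
  {"claw":100,"dx":20,"dy":20,"dz":0,"spin":0},
  {"claw":100,"dx":20,"dy":40,"dz":0,"spin":0},
  {"claw":100,"dx":20,"dy":40,"dz":0,"spin":0},
  {"claw":100,"dx":10,"dy":20,"dz":0,"spin":0},
  {"claw":100,"dx":0,"dy":0,"dz":0,"spin":0},
  {"claw":100,"dx":0,"dy":0,"dz":0,"spin":0},
])

```text
t: 35.1
ee_pos: [0.4052, 0.3347, 0.3049]
orientation: [0.0, 0.001, 1.0, -0.0]
ft_force: [-0.0, -0.4, -0.2]
width: 0.0854
grip_force: 0.0
```

```bash
python3 snap.py scene end 200 40 460 300 2
```

```text
35.15 [0.40531958 0.33457058 0.30497406] [ 2.58383047e-05  8.45833368e-04  9.99999634e-01 -1.22287349e-04] [ 0.70445674 -0.25858021  0.07978737] [-0.01959296  0.03666519  0.01050482] 0.08536321566310501
```

View pics/end.png

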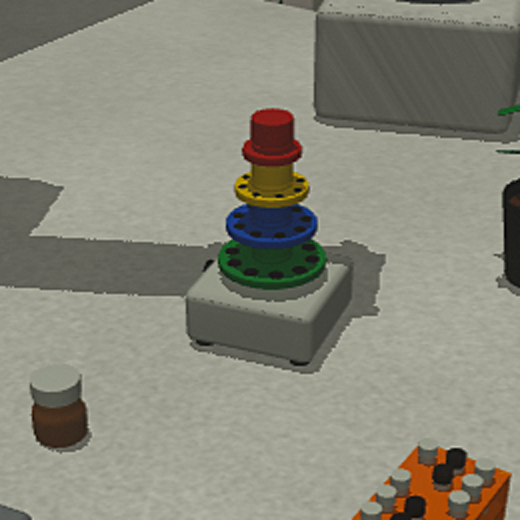

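The full stack is level and flush, and the jar and rack are where they were.

```bash
python3 -c "
from plant import finish_job
print(finish_job())"
```

```text
the job is handed in; nothing more can be done
None
```

The carousel is built on the mixer in the order green, blue, yellow, red cap, each fully home and level; the jar and rack were left alone, and the job was handed in at about 35 s of the 106 s allowed.

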